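Weigh out a board of small cheeses

TASK

Make up one weighed portion of small cheeses: first lay the pale serving board lengthwise and centred on the empty pan of the dial scale, then set small flat round cheeses from the dark plank flat on the board, one at a time, watching the needle, until it rests between the two prongs of the gate on the dial. Leave the spare cheeses and the tall drum cheese on the plank, do not shift the gate, and leave the other things on the bench where they are.

Things in the scene. Friction and masses are not known exactly. Their poses are not given: they have to be found in the camera images.
- pan_top (a point): Centre of the upper face of the dial scale's flat steel pan, 140 mm (its x) by 200 mm (its y, the length), 6 mm thick, no rim, 70 mm above the bench when empty. The pan rides straight down on a spring, 2.5 mm per 60 g (24 mm at most), and the point moves with it. The sloping round dial stands beside the pan on its +x side, its edge from 85 mm off the pan's centre and up to 106 mm above the bench.
- needle_tip (a point): Tip of the black dial needle, 62 mm from the dial's axis. The white dial, 154 mm across, slopes 30 degrees, facing up and towards the pan's +x side; its centre is 165 mm from the pan's centre in +x and 65 mm above the bench.
- needle (a joint): Needle reading in rad, 0 with the pan empty (pointing up the slope, towards the pan), growing clockwise seen from the face, 0.5 rad per 60 g on the pan. It settles in about half a second.
- gate_mid (a point): Middle of the dial's adjustable gate, at the needle tip's radius: a dark metal arc on the rim with two inward prongs, 5 mm wide each, their centre lines 0.35 rad to either side of this middle. x points to the dial's axis, y clockwise.
- gate (a joint): Where the middle of the gate stands, rad, same zero and direction as the needle. The needle stands in the gate when it is within 0.35 rad of this. It is held by friction; leave it.
- board: Loose pale wooden serving board lying on the bench: 60 mm (x) by 200 mm (y) by 12 mm, about 100 g. Origin at the centre of its underside.
- round0: Small flat round cheese, ivory rind: 50 mm across, 30 mm high, 54 to 66 g, standing on the plank. All four look alike; two or three of them are needed. Origin at the centre of its underside, z up.
- round1: Small flat round cheese, ivory rind: 50 mm across, 30 mm high, 54 to 66 g, standing on the plank. All four look alike; two or three of them are needed. Origin at the centre of its underside, z up.
- round2: Small flat round cheese, ivory rind: 50 mm across, 30 mm high, 54 to 66 g, standing on the plank. All four look alike; two or three of them are needed. Origin at the centre of its underside, z up.
- round3: Small flat round cheese, ivory rind: 50 mm across, 30 mm high, 54 to 66 g, standing on the plank. All four look alike; two or three of them are needed. Origin at the centre of its underside, z up.
- drum: Tall drum cheese of the same rind: 56 mm across, 62 mm high, standing among the round ones on the plank; not to be used. Origin at the centre of its underside.
- plank: Fixed dark ripening plank, 200 x 200 x 18 mm, on one side of the scale, carrying the cheeses; the board lies on the other side. Origin at the centre of its underside.
- jar: Bystander: glass jar with steel cap, 56 mm across, 70 mm high. Origin under its centre.
- brush: Bystander: brush lying on the bench beside the dial, along its x.
- cleat: Bystander: wooden strip, 150 x 22 x 18 mm, along its x.
- trier: Bystander: steel cheese iron with a wooden cross handle (its y, 90 mm), 110 mm along its x, 18 mm high.
Mind the look-alikes: they are no part of the job. What is shaped like the round0 but turquoise is not meant. What is shaped like the round1 but brown is not meant.

How it is judged:
By the outcome, as a careful person would: the job done as asked, in the order asked, and still so for the second after the job is handed in, with the robot touching nothing.
It also fails if it takes over 72 s, if anything falls off the work surface, if the arm or the gripper's body presses on something with over 40 N, if the wrist force passes 120 N, or if a joint passes its speed limit or range.

ROBOT

A 7-joint arm with a two-finger parallel gripper is mounted at the origin on the work surface. World frame = base frame: x ahead of the robot, y to its left, z up, the work surface at z = 0. Lengths are in mm, angles in rad, forces in N, time in s.
With the tool pointing down it reaches from about 350 to 775 mm from the base axis. Payload 3.1 kg.
Tool frame: the origin (TCP) lies midway between the tips of the shut fingers; the grasp point (between the pads) lies 19 mm behind it; z points along the fingers, y is the line along which they close (so a half turn about z gives the same grasp; the last joint's range is limited). The gripper opens to 85 mm and grips with 20 to 120 N. Pads are 22 mm wide; open, the fingers measure 114 mm over their backs; the gripper's body (76 mm by 85 mm) begins 54 mm behind the grasp point. The pads swing forward as they close: fully open they stand 13 mm farther back than shut.
Start: joints at [-1.233, 0.311, 0.014, 1.512, -0.004, 1.319, -0.027], TCP at [203.879, 510.833, 231.304] pointing down, gripper open.
Joint ranges: [-2.7, 2.7], [-0.3, 1.91], [-1.27, 1.3], [0.12, 2.57], [-1.44, 4.58], [0.2, 2.03], [-3.05, 3.05]. Speed limits (rad/s): [2.79, 2.79, 3.14, 3.14, 3.14, 3.14, 3.14].

INTERFACE

Orientations are given as a unit quaternion [x, y, z, w].
In Python, from station import * gives the robot as it stands. The module is installed in compiled form; this text tells all that it offers.
- The arm moves only by the tool move_arm, never from a script. Its argument "motion" is a list of rows, each an object of numbers: "grip": the finger opening in m, from 0 to 0.0854; "x", "y", "z": the shift along the world's x, y, z in m; "roll": the turn about the world's z in degrees. A call has 1 to 10 rows; each row shifts and turns the commanded pose from where the row before left it; what a row does not reach is not made up. A row lasts 1/8 s, in which the tool goes at most 62.5 mm and 10.7 degrees, less where a joint would pass 70% of its speed; a pose out of reach is approached as far as the arm can. A call is refused whole if a number of a shift passes 0.0625 or a number of a turn 10.7, either way. A call with a gripper value outside its range is refused whole. The fingers move at their own pace and stop on an object; "force" is the grip in N (left out, the last holds). Time passes only in rows, so rows that do not move let the fingers close. It gives the time, the measured TCP pose, the force, the opening and the grip force at its end, in the units of the state.
- get_obs(): the state, without advancing time (a new reading comes with each control period).
- snapshot(name): name is "scene" or "top"; returns a dict with "color" (420x560x3 uint8, red, green, blue), "fovy" (degrees; the focal length in pixels is half the picture's height over the tangent of half this angle, whatever the lens; pixels are square), "cx", "cy" (the principal point, pixels), "k1" (the pictures are not rectified: a ray, as slopes to the right and down, at radius r is drawn at 1 + k1 r^2 times it, then the intrinsics apply), "extrinsics" (4x4, takes a point from world to camera coordinates). Camera axes: x right, y up, looking along -z (the intrinsics and any distortion apply to the point x, -y, -z); pixel columns grow to the right and rows downward; lengths in mm; the calibration is good to about 2 mm. A picture is of the moment at which its call begins. There is no depth.
- finish_job(): hands the job in; it is judged then, once.
Trained networks look in the newest picture that a camera, given by its name, has taken for a name from the list of things; names that differ only in an ending like _2 or _b are one class to them, and where a whole thing is asked for, a point or a joint stands for the part that bears it (a point fixed in the world has none). Each returns a list of dicts, best first, with "score" (0 to 1); they miss things now and then, are a little off and sometimes report something else, mostly with a low value. They report only what shows in the picture. A call takes as long as a camera call. They do not tell look-alikes from the thing itself.
- masks_of(camera, thing): "pixels" (420x560 bool, what is visible of it) and "bbox" ([left, top, right, bottom] in pixels, round what is visible of it).
- spot_point(camera, thing): "location" ([column, row] in pixels: a listed point, or the origin of a listed thing).
The state is a dict: "time_s": time; "q": joint angles; "qvel": joint speeds; "joint_torque": joint torques, N m; "position": TCP position; "ee_rot": TCP orientation; "wrist_force": force on the tool from outside, world axes, zero at the start; "torque": the same for the moment, N m; "gripper_width": finger opening in mm; "grasp_force": force on a finger pad.
Only numpy, scipy, OpenCV 4.12 (cv2) and the standard library are available. Lean on these libraries where they do the work, as an engineer would, in place of code of your own. Each camera call takes 0.05 s, during which the arm holds its last target. There are 200 camera calls.

## Working session

There is one attempt and no reset: what is moved stays moved. The work goes in short steps, Python scripts to look and compute and a tool call to move; the robot and the scene stay as the last step left them, time stands still between calls to the robot, and variables do not carry over. Pictures are saved under pics/ and viewed, at most 10 in all, crops included, and the job is handed in when it is done.

Besides the shell and the picture viewer there is one more tool, called after "Call:" as a command line: name --argument value ..., lists and objects as JSON in quotes. move_arm: Moves the arm, as the interface text tells. Its arguments: {"type":"object","properties":{"motion":{"type":"array"},"force":{"type":"number"}},"required":["motion"]}

```bash
mkdir -p pics
cat > h.py <<'E'
from station import *
import numpy as np, cv2
def ray(s,px):
    f=210/np.tan(np.radians(s['fovy'])/2)
    K=np.array([[f,0,s['cx']],[0,f,s['cy']],[0,0,1.]])
    p=cv2.undistortPoints(np.array([[px]],float),K,np.array([s['k1'],0,0,0.]))[0,0]
    E=np.array(s['extrinsics']);R=E[:3,:3];t=E[:3,3]
    return -R.T@t, R.T@np.array([p[0],-p[1],-1.])
def at(s,px,z):
    c,d=ray(s,px);return c+d*(z-c[2])/d[2]
def proj(s,P):
    f=210/np.tan(np.radians(s['fovy'])/2)
    E=np.array(s['extrinsics']);q=E[:3,:3]@np.array(P,float)+E[:3,3]
    u=np.array([q[0],-q[1]])/-q[2]; u=u*(1+s['k1']*(u@u))
    return u*f+[s['cx'],s['cy']]
def save(s,n): cv2.imwrite('pics/'+n,s['color'][:,:,::-1])
E
python3 - <<'E'
from h import *
np.set_printoptions(precision=1,suppress=True)
a=snapshot('scene');b=snapshot('top')
cv2.imwrite('pics/a.png',a['color'][:,:,::-1]);cv2.imwrite('pics/b.png',b['color'][:,:,::-1])
for n,s in(('scene',a),('top',b)):
    print(n,s['fovy'],s['k1'],ray(s,(280,210)))
    for t in['pan_top','needle_tip','gate_mid','board','round0','drum','plank','jar','brush','cleat','trier']:
        print(t,[(np.round(r['location']),round(r['score'],2)) for r in spot_point(n,t)])
E
```

```text
scene 51.959764201370824 -0.05333084629651396 (array([1089. ,  756.9, 1034.4]), array([-0.4, -0.5, -0.7]))
pan_top [(array([268., 218.]), 0.66), (array([354., 255.]), 0.65)]
needle_tip [(array([240., 227.]), 0.57)]
gate_mid [(array([224., 261.]), 0.56)]
board [(array([227., 169.]), 0.57), (array([345., 304.]), 0.28)]
round0 [(array([346., 303.]), 0.78), (array([370., 337.]), 0.78), (array([393., 257.]), 0.67), (array([351., 277.]), 0.55), (array([355., 254.]), 0.52), (array([317., 273.]), 0.51)]
drum [(array([382., 281.]), 0.93), (array([355., 254.]), 0.46)]
plank []
jar [(array([178., 192.]), 0.81)]
brush [(array([249., 296.]), 0.56)]
cleat [(array([302., 348.]), 0.62)]
trier [(array([368., 235.]), 0.8), (array([306., 348.]), 0.29)]
top 53.74162591636018 0.011546791230336358 (array([ 276.6,   21. , 1119.7]), array([ 0.2,  0. , -1. ]))
pan_top [(array([289., 198.]), 0.77)]
needle_tip [(array([296., 154.]), 0.43)]
gate_mid [(array([281., 132.]), 0.57)]
board [(array([410., 243.]), 0.84)]
round0 [(array([164., 186.]), 0.79), (array([185., 218.]), 0.76), (array([163., 275.]), 0.72), (array([209., 196.]), 0.54), (array([195., 246.]), 0.54)]
drum [(array([149., 230.]), 0.56), (array([407., 241.]), 0.41)]
plank [(array([180., 218.]), 0.88)]
jar [(array([418., 173.]), 0.58)]
brush [(array([246., 129.]), 0.88)]
cleat [(array([173., 133.]), 0.9)]
trier [(array([207., 286.]), 0.73)]
```

View pics/a.png

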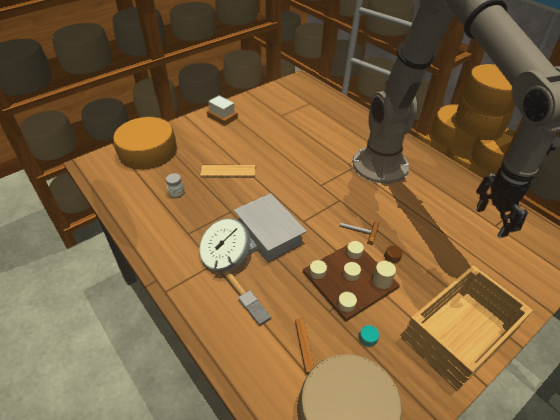

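View pics/b.png

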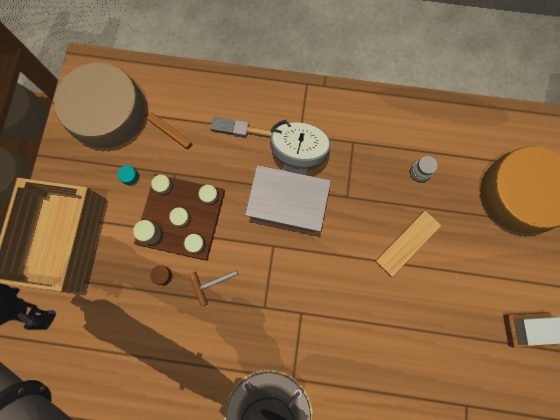

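The scene picture shows the plank at about (350,278), the scale pan at (270,225), the dial at (225,245) and the board at (228,171). In the top view the ivory rounds are at (161,184), (208,194), (179,217) and (194,243), and the taller, larger one at (147,232) is the drum. The turquoise (127,175) and brown (160,275) look-alikes are off the plank. The board could be confused with the cleat at (168,131), but the board is the pale one at (409,243).

Run:
```python
from h import *
np.set_printoptions(precision=1,suppress=True)
b=snapshot('top');a=snapshot('scene')
def corners(n,s,t,z,k=0):
    ms=masks_of(n,t)
    for m in ms[:2]:
        u=m['pixels'].astype(np.uint8)
        c=max(cv2.findContours(u,0,1)[0],key=cv2.contourArea)[:,0]
        W=np.array([at(s,p,z)[:2] for p in c],np.float32)
        print(n,t,round(m['score'],2),m['bbox'],cv2.minAreaRect(W),u.sum())
corners('top',b,'board',12);corners('top',b,'pan_top',70);corners('scene',a,'board',12);corners('top',b,'plank',18)
corners('top',b,'jar',70);corners('top',b,'needle_tip',65)
for n,s,x0,x1,y0,y1 in(('top',b,130,230,165,265),('scene',a,295,405,235,320)):
    hsv=cv2.cvtColor(s['color'],cv2.COLOR_RGB2HSV)
    m=((hsv[...,2]>130)&(hsv[...,0]>20)&(hsv[...,0]<45)).astype(np.uint8)
    mm=np.zeros_like(m);mm[y0:y1,x0:x1]=m[y0:y1,x0:x1]
    N,l,st,ce=cv2.connectedComponentsWithStats(mm)
    for i in range(1,N):
        if st[i,4]>40: print(n,st[i],ce[i],at(s,ce[i],48),at(s,ce[i],80))
w=cv2.resize(b['color'][100:300,120:320],(600,600),interpolation=cv2.INTER_CUBIC)
w2=cv2.resize(b['color'][115:175,260:340],(0,0),fx=2.5,fy=2.5,interpolation=cv2.INTER_CUBIC)
w[-150:,-200:]=w2
cv2.imwrite('pics/c.png',w[:,:,::-1])
o=get_obs();print(o['time_s'],o['position'],o['ee_rot'],o['gripper_width'])
```

```text
top board 0.58 [376.6, 211.5, 444.1, 277.6] ((479.307861328125, -314.00994873046875), (64.50723266601562, 202.7889404296875), 51.498023986816406) 1728
top board 0.41 [148.1, 174.4, 172.8, 197.2] ((547.9440307617188, 376.26318359375), (59.97918701171875, 52.311744689941406), 53.768184661865234) 344
top pan_top 0.65 [246.4, 167.0, 330.9, 232.6] ((544.6369018554688, 23.30644989013672), (199.8539276123047, 139.24098205566406), 85.14844512939453) 3852
scene board 0.56 [198.8, 163.0, 253.9, 177.5] ((487.3938903808594, -305.40045166015625), (67.59496307373047, 198.25253295898438), 52.15414047241211) 657
scene board 0.3 [346.7, 240.0, 362.2, 258.5] ((382.99493408203125, 243.88548278808594), (69.48553466796875, 45.84653091430664), 44.34494400024414) 231
top plank 0.71 [134.1, 176.4, 228.3, 259.5] ((464.9075927734375, 306.74859619140625), (202.36927795410156, 201.81690979003906), 85.10704040527344) 3800
top jar 0.97 [411.7, 156.5, 436.2, 183.9] ((672.2075805664062, -321.40777587890625), (51.86844253540039, 79.53853607177734), 48.80269241333008) 481
top needle_tip 0.65 [148.9, 114.5, 193.4, 147
[... 431 characters left out ...]
 19  17 253] [178.3 216. ] [459.2 303.6  48. ] [453.7 295.2  80. ]
top [133 220  22  21 352] [143.7 230.1] [409.5 386.   48. ] [405.5 375.1  80. ]
top [184 234  19  18 266] [193.  242.6] [394.9 252.3  48. ] [391.4 245.4  80. ]
scene [347 241  17  13 161] [355.  246.9] [399.9 256.2  48. ] [422.2 272.5  80. ]
scene [310 260  17  14 184] [318.  266.7] [535.7 243.3  48. ] [553.7 260.   80. ]
scene [376 261  20  16 245] [385.7 268.5] [387.4 367.2  48. ] [410.2 379.8  80. ]
scene [344 262  17  14 179] [351.9 268.6] [463.8 307.6  48. ] [484.1 322.2  80. ]
scene [339 292  18  16 218] [347.4 299.3] [546.1 373.5  48. ] [563.7 385.9  80. ]
1.6 [203.9 510.8 231.3] [ 0.2  1.  -0.   0. ] 85.51066642859182
```

View pics/c.png

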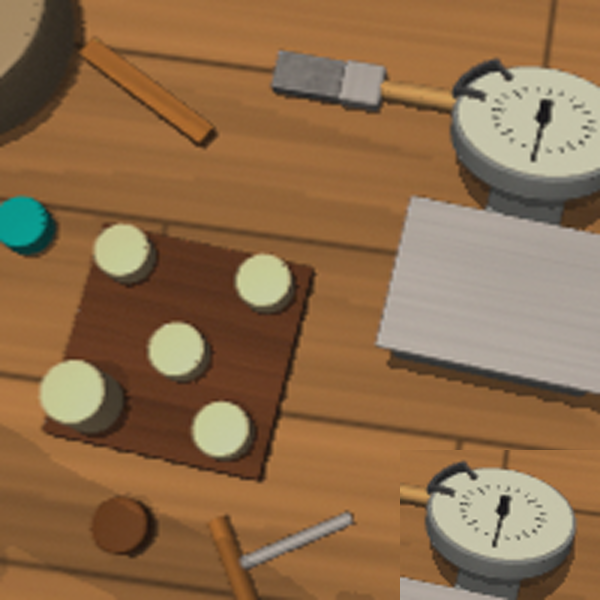

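The close crop confirms four ivory rounds and the taller drum on the plank. The gate is on the dial's far-left rim, and the needle points towards the pan. I'll refine the pan and board positions by fitting both views.

```bash
cat >> h.py <<'E'
from scipy.optimize import minimize
def rectpts(x,y,th,w,l,z):
    c,s=np.cos(th),np.sin(th)
    return [(x+c*u-s*v,y+s*u+c*v,z) for u,v in((-w/2,-l/2),(w/2,-l/2),(w/2,l/2),(-w/2,l/2))]
def fitrect(s,mask,x,y,th,w,l,z0,z1):
    # box silhouette against mask, blurred IoU
    M=mask.astype(np.float32)
    def cost(p):
        P=[proj(s,q) for z in(z0,z1) for q in rectpts(x+p[0],y+p[1],th+p[2]/100,w,l,z)]
        h=cv2.convexHull((np.array(P,np.float32)))
        im=np.zeros((420*4,560*4),np.uint8);cv2.fillPoly(im,[np.round((h+.5)*4*16-8).astype(np.int32)],1,shift=4)
        A=cv2.resize(im.astype(np.float32),(560,420),interpolation=cv2.INTER_AREA)
        return np.abs(A-M).sum()
    r=minimize(cost,[0,0,0],method='Nelder-Mead',options=dict(initial_simplex=[[0,0,0],[8,0,0],[0,8,0],[0,0,8]],maxiter=150))
    return x+r.x[0],y+r.x[1],np.degrees(th+r.x[2]/100),r.fun,M.sum()
E
python3 - <<'E'
from h import *
from scipy.spatial.transform import Rotation as R
for n in('top','scene'):
    s=snapshot(n)
    m=masks_of(n,'board')[0]['pixels'];print(n,'board',np.round(fitrect(s,m,482,-310,np.radians(51.5),60,200,0,12),1))
    for m in masks_of(n,'pan_top')[:2]: print(n,'pan',m['bbox'],np.round(fitrect(s,m['pixels'],545,24,np.radians(-4.85),140,200,64,70),1))
    for m in masks_of(n,'plank')[:1]: print(n,'plank',m['bbox'],np.round(fitrect(s,m['pixels'],465,307,np.radians(-4.85),200,200,0,18),1))
    print('base',proj(s,(0,0,0)),'tcp',proj(s,get_obs()['position']))
print(R.from_quat(get_obs()['ee_rot']).as_matrix().round(3))
E
```

```text
top board [ 479.1 -314.1   52.5   87.2 1650. ]
top pan [244.8, 167.0, 330.3, 232.4] [ 544.6   23.7   -4.1   94.5 4065. ]
top plank [133.5, 179.4, 228.6, 259.2] [ 466.5  307.9   -4.4 1949.6 3545. ]
base [267.70737814 415.95065967] tcp [ 36.61225434 303.84126083]
scene board [ 480.3 -316.8   52.4  100.8  628. ]
scene pan [233.7, 195.5, 305.5, 255.5] [ 545.6   25.4   -3.8   65.8 2230. ]
scene pan [216.7, 260.3, 233.4, 271.1] [   83.7 -2623.1   700.5    83.     83. ]
scene plank [302.1, 244.5, 398.4, 319.6] [ 468.5  311.    -4.  1580.1 2696. ]
base [380.02045404 163.7364827 ] tcp [488.63209278 225.30274811]
[[-0.929  0.371  0.   ]
 [ 0.371  0.929 -0.   ]
 [-0.     0.    -1.   ]]
```

Call:
move_arm --motion '[{"x":0.04,"y":-0.045,"roll":-7.9},{"x":0.04,"y":-0.045,"roll":-7.9},{"x":0.04,"y":-0.045},{"x":0.04,"y":-0.045},{"x":0.04,"y":-0.045},{"x":0.0076,"y":-0.06},{"x":0.0076,"y":-0.06},{"x":0.0076,"y":-0.06},{"x":0.0076,"y":-0.06},{"x":0.0076,"y":-0.06}]'

```text
validation failed for argument at $.mo...
```

Call:
move_arm --motion '[{"x":0.0076,"y":-0.06},{"x":0.0076,"y":-0.06,"z":-0.01},{"x":0.0076,"y":-0.06,"z":-0.015},{"x":0.0076,"y":-0.06,"z":-0.015},{"x":0.0076,"y":-0.06,"z":-0.015,"grip":0.082},{"z":-0.055},{"z":-0.04},{}]'

```text
validation failed for argument at $.mo...
```

Call:
move_arm --motion '[{"x":0.04,"y":-0.045,"z":0,"roll":-7.9,"grip":0.085},{"x":0.04,"y":-0.045,"z":0,"roll":-7.9,"grip":0.085},{"x":0.04,"y":-0.045,"z":0,"roll":0,"grip":0.085},{"x":0.04,"y":-0.045,"z":0,"roll":0,"grip":0.085},{"x":0.04,"y":-0.045,"z":0,"roll":0,"grip":0.085},{"x":0.0076,"y":-0.06,"z":0,"roll":0,"grip":0.085},{"x":0.0076,"y":-0.06,"z":0,"roll":0,"grip":0.085},{"x":0.0076,"y":-0.06,"z":0,"roll":0,"grip":0.085},{"x":0.0076,"y":-0.06,"z":0,"roll":0,"grip":0.085},{"x":0.0076,"y":-0.06,"z":0,"roll":0,"grip":0.085}]'

```text
time_s: 3.25
position: [442.0, -16.0, 231.7]
ee_rot: [0.322, 0.947, 0.001, 0.001]
wrist_force: [0.9, -0.0, 0.9]
gripper_width: 84.6
grasp_force: 0.0
```

Call:
move_arm --motion '[{"x":0.0076,"y":-0.06,"z":0,"roll":0,"grip":0.085},{"x":0.0076,"y":-0.06,"z":-0.01,"roll":0,"grip":0.085},{"x":0.0076,"y":-0.06,"z":-0.015,"roll":0,"grip":0.085},{"x":0.0076,"y":-0.06,"z":-0.015,"roll":0,"grip":0.085},{"x":0.0076,"y":-0.06,"z":-0.015,"roll":0,"grip":0.085},{"x":0,"y":-0.001,"z":-0.055,"roll":0,"grip":0.085},{"x":0,"y":0,"z":-0.04,"roll":0,"grip":0.085},{"x":0,"y":0,"z":-0.02,"roll":0,"grip":0.085},{"x":0,"y":0,"z":0,"roll":0,"grip":0.085},{"x":0,"y":0,"z":0,"roll":0,"grip":0.085}]'

```text
time_s: 4.5
position: [480.7, -315.8, 62.4]
ee_rot: [0.322, 0.947, -0.0, 0.001]
wrist_force: [0.4, -0.0, 1.3]
gripper_width: 85.3
grasp_force: 0.0
```

Run:
```python
from h import *
from scipy.spatial.transform import Rotation as R
s=snapshot('top');a=snapshot('scene')
o=get_obs();y=R.from_quat(o['ee_rot']).as_matrix()[:,1];print(o['position'],np.degrees(np.arctan2(y[1],y[0])),o['q'],proj(s,o['position']))
w=np.hstack([cv2.resize(s['color'][170:320,340:490],(400,400)),cv2.resize(a['color'][110:210,180:280],(400,400))])
cv2.imwrite('pics/d.png',w[:,:,::-1])
```

```text
[ 480.9657165  -315.91092376   62.91911933] 52.457232700685964 [ 0.11388309  0.56810739  0.6225777   1.68392868 -0.38011531  1.00984145
  1.78195732] [415.81776671 239.4253924 ]
```

View pics/d.png

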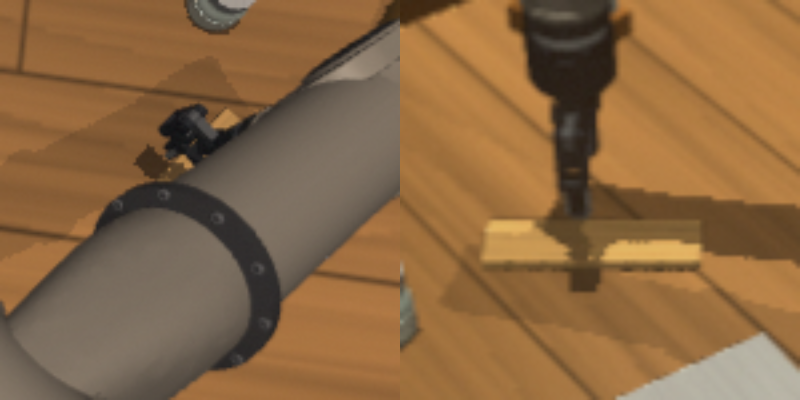

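The left view is blocked by the arm. In the scene view (right half) the fingers straddle the board near its middle, at about (575,230) in the crop. I'll descend and grip.

Call:
move_arm --force 40 --motion '[{"x":-0.001,"y":0.0005,"z":-0.03,"roll":0,"grip":0.085},{"x":0,"y":0,"z":-0.02,"roll":0,"grip":0.085},{"x":0,"y":0,"z":-0.0135,"roll":0,"grip":0.085},{"x":0,"y":0,"z":0,"roll":0,"grip":0.085},{"x":0,"y":0,"z":0,"roll":0,"grip":0.04},{"x":0,"y":0,"z":0,"roll":0,"grip":0.04},{"x":0,"y":0,"z":0,"roll":0,"grip":0.04},{"x":0,"y":0,"z":0,"roll":0,"grip":0.04},{"x":0,"y":0,"z":0,"roll":0,"grip":0.04}]'

```text
time_s: 5.72
position: [480.0, -315.5, -0.7]
ee_rot: [0.322, 0.947, -0.0, 0.001]
wrist_force: [0.1, 0.5, 7.0]
gripper_width: 58.5
grasp_force: 44.1
```

Call:
move_arm --motion '[{"x":0,"y":0,"z":0.04,"roll":0,"grip":0.04},{"x":0,"y":0,"z":0.06,"roll":0,"grip":0.04},{"x":0.01,"y":0.03,"z":0.05,"roll":-9.4,"grip":0.04},{"x":0.011,"y":0.052,"z":0,"roll":-9.4,"grip":0.04},{"x":0.011,"y":0.052,"z":0,"roll":-9.4,"grip":0.04},{"x":0.011,"y":0.052,"z":0,"roll":-9.4,"grip":0.04},{"x":0.011,"y":0.052,"z":0,"roll":-9.5,"grip":0.04},{"x":0.011,"y":0.052,"z":0,"roll":-9.5,"grip":0.04},{"x":0,"y":0.05,"z":0,"roll":0,"grip":0.04},{"x":0,"y":0,"z":0,"roll":0,"grip":0.04}]'

```text
time_s: 6.98
position: [543.5, 32.7, 146.7]
ee_rot: [0.728, 0.685, 0.0, -0.002]
wrist_force: [0.4, -0.2, -1.8]
gripper_width: 58.8
grasp_force: 43.7
```

Run:
```python
from h import *
from scipy.spatial.transform import Rotation as R
a=snapshot('scene');s=snapshot('top')
o=get_obs();y=R.from_quat(o['ee_rot']).as_matrix()[:,1];th=np.arctan2(y[1],y[0]);p=o['position'];print(o['time_s'],p,np.degrees(th),o['q'],o['wrist_force'],o['gripper_width'])
for n,q in(('scene',a),('top',s)):
    for m in masks_of(n,'board')[:1]: print(n,m['score'],m['bbox'],fitrect(q,m['pixels'],p[0],p[1],th,60,200,p[2],p[2]+12))
w=np.hstack([cv2.resize(s['color'][130:280,210:360],(400,400)),cv2.resize(a['color'][150:290,190:330],(400,400))])
cv2.imwrite('pics/e.png',w[:,:,::-1])
```

```text
7.075 [543.47029582  25.61272681 147.47723769] -4.050425286592462 [-0.70259018  0.46264064  0.86168468  1.67961041 -0.37483125  1.17492762
  0.18396264] [-0.07110063 -1.1384043  -0.66714822] 58.55759742151403
scene 0.83 [262.3, 187.4, 298.8, 228.0] (np.float64(542.3413473018394), np.float64(35.773438143108194), np.float64(-5.983847649482298), np.float64(475.9375), np.float32(666.0))
top 0.93 [292.0, 182.5, 332.8, 209.4] (np.float64(541.7600334777272), np.float64(24.237341003444524), np.float64(-2.19825963636053), np.float64(1363.1875), np.float32(766.0))
```

View pics/e.png

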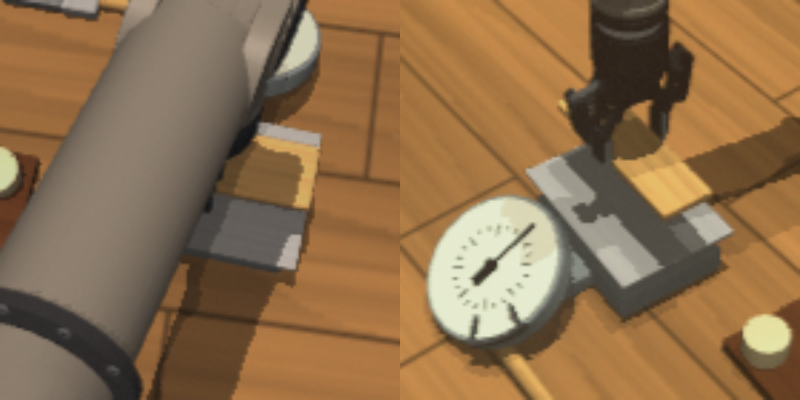

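The board hangs level and lengthwise over the pan. In the scene crop its near end corners are at about (712,188) and (665,213). In the top crop its -y end corners are at (321,141) and (308,208). I'll compute its offset along the pan from these.

Run:
```python
from h import *
a=snapshot('scene');s=snapshot('top')
p=get_obs()['position'];z=p[2]+12.7;print(p)
c=lambda q:(190+q[0]/400*140-.5,150+q[1]/400*140-.5)
d=lambda q:(210+q[0]/400*150-.5,130+q[1]/400*150-.5)
ex=np.array([np.cos(-.0707),np.sin(-.0707)]);ey=np.array([-ex[1],ex[0]])
for q in((712,188),(665,213),(562,103)): w=at(a,c(q),z)[:2];print('scene',w,'rel tcp',(w-p[:2])@ex,(w-p[:2])@ey)
for q in((321,141),(308,208)): w=at(s,d(q),z)[:2];print('top',w,'rel',(w-p[:2])@ex,(w-p[:2])@ey)
```

```text
[543.74578837  23.16209532 147.99590063]
scene [206.8804539  377.54988118] rel tcp -361.0581247315891 329.70590970888446
scene [271.41449065 370.2724122 ] rel tcp -296.1712186552849 327.0053777000528
scene [231.69300897 200.20401872] rel tcp -323.77964687508603 154.55587999548683
top [571.6979077 -71.3129301] rel 34.55611044430652 -92.26443861850049
top [508.4825981  -66.69642059] rel -28.827389788681323 -92.1250621013101
```

Run:
```python
from h import *
a=snapshot('scene');s=snapshot('top')
p=get_obs()['position'];z=p[2]+12.7
c=lambda q:(190+(q[0]-400)/400*140-.5,150+q[1]/400*140-.5)
ex=np.array([np.cos(-.0707),np.sin(-.0707)]);ey=np.array([-ex[1],ex[0]])
for q in((712,188),(665,213),(562,103)): w=at(a,c(q),z)[:2];print('scene',w,'rel tcp',(w-p[:2])@ex,(w-p[:2])@ey)
print(p,get_obs()['time_s'])
```

```text
scene [521.73951227 133.57615963] rel tcp -29.794751635777207 107.98766113281091
scene [579.15876019 131.45544971] rel tcp 27.630860599882226 109.92840892549924
scene [566.86813977 -58.68577791] rel tcp 28.80273314530517 -80.60603023752508
[543.83146165  23.75353922 147.97070817] 7.375
```

Run:
```python
from h import *
ex=np.array([np.cos(-.0707),np.sin(-.0707)]);ey=np.array([-ex[1],ex[0]])
for n in('scene','top'):
    s=snapshot(n);p=get_obs()['position'];z=p[2]+12.7
    m=masks_of(n,'board')[0]['pixels']
    W=np.array([at(s,(c,r),z)[:2]-p[:2] for r,c in np.argwhere(m)])
    u,v=W@ex,W@ey
    for lo in(-20,-10,0,10,20):
        k=abs(u-lo)<5;print(n,lo,v[k].min().round(1),v[k].max().round(1))
    for lo in(-85,-70,70,80,88):
        k=abs(v-lo)<5
        if k.any():print(n,'u at v',lo,u[k].min().round(1),u[k].max().round(1))
print(p)
```

```text
scene -20 -44.5 107.2
scene -10 -38.7 108.8
scene 0 -32.6 108.9
scene 10 -26.9 108.9
scene 20 -12.5 109.0
scene u at v -85 28.2 35.3
scene u at v 70 -23.8 36.5
scene u at v 80 -23.9 36.1
scene u at v 88 -24.0 35.7
top -20 -99.9 -17.1
top -10 -98.2 -17.9
top 0 -97.8 -18.3
top 10 -98.8 -23.9
top 20 -99.8 -34.2
top u at v -85 -35.4 30.1
top u at v -70 -34.5 28.6
[543.86867573  24.64905482 147.85747792]
```

Call:
move_arm --motion '[{"x":0.001,"y":0,"z":-0.03,"roll":0,"grip":0.04},{"x":0,"y":0,"z":-0.025,"roll":0,"grip":0.04},{"x":0,"y":0,"z":-0.02,"roll":0,"grip":0.04},{"x":0,"y":0,"z":-0.006,"roll":0,"grip":0.04},{"x":0,"y":0,"z":0,"roll":0,"grip":0.04},{"x":0,"y":0,"z":0,"roll":0,"grip":0.04},{"x":0,"y":0,"z":0,"roll":0,"grip":0.04}]'

```text
time_s: 8.45
position: [545.7, 25.2, 67.7]
ee_rot: [0.732, 0.681, 0.001, 0.001]
wrist_force: [-0.2, -0.5, -0.9]
gripper_width: 58.8
grasp_force: 43.8
```

Call:
move_arm --motion '[{"x":0,"y":0,"z":-0.0015,"roll":0,"grip":0.04},{"x":0,"y":0,"z":0,"roll":0,"grip":0.04},{"x":0,"y":0,"z":0,"roll":0,"grip":0.065},{"x":0,"y":0,"z":0,"roll":0,"grip":0.075},{"x":0,"y":0,"z":0,"roll":0,"grip":0.075},{"x":0,"y":0,"z":0.02,"roll":0,"grip":0.075},{"x":0,"y":0,"z":0.04,"roll":0,"grip":0.075},{"x":0,"y":0,"z":0.03,"roll":0,"grip":0.075}]'

```text
time_s: 9.45
position: [545.2, 25.1, 156.7]
ee_rot: [0.732, 0.681, 0.0, 0.0]
wrist_force: [-0.3, 0.5, -0.5]
gripper_width: 74.9
grasp_force: 0.0
```

Call:
move_arm --motion '[{"x":-0.002,"y":0.054,"z":0,"roll":0,"grip":0.08},{"x":-0.003,"y":0.054,"z":0,"roll":0,"grip":0.08},{"x":-0.003,"y":0.054,"z":-0.02,"roll":0,"grip":0.08},{"x":-0.004,"y":0.054,"z":-0.02,"roll":0,"grip":0.08},{"x":0,"y":0,"z":-0.017,"roll":0,"grip":0.08},{"x":0,"y":0,"z":0,"roll":0,"grip":0.08},{"x":0,"y":0,"z":0,"roll":0,"grip":0.08}]'

```text
time_s: 10.32
position: [533.9, 239.2, 99.2]
ee_rot: [0.733, 0.68, 0.0, 0.001]
wrist_force: [-0.0, 0.1, 1.1]
gripper_width: 79.7
grasp_force: 0.0
```

Run:
```python
from h import *
a=snapshot('scene');s=snapshot('top');o=get_obs();print(o['time_s'],o['position'])
for n,q in(('scene',a),('top',s)):
    m=masks_of(n,'board')[0];print(n,m['score'],m['bbox'],np.round(fitrect(q,m['pixels'],545,24.5,-.0707,60,200,65.8,77.8),1))
w=np.hstack([cv2.resize(s['color'][110:260,190:340],(400,400)),cv2.resize(a['color'][190:310,190:330],(400,343))[:].copy().__array__() if 0 else cv2.resize(a['color'][180:320,190:330],(400,400))])
cv2.imwrite('pics/f.png',w[:,:,::-1])
```

```text
10.425 [534.14306601 239.62736796  99.5779997 ]
scene 0.62 [246.7, 197.4, 293.6, 243.7] [ 546.8   28.    -4.5   87.6 1002. ]
top 0.75 [250.5, 176.9, 329.9, 217.6] [ 545.9   25.7   -4.3   65.7 1808. ]
```

View pics/f.png

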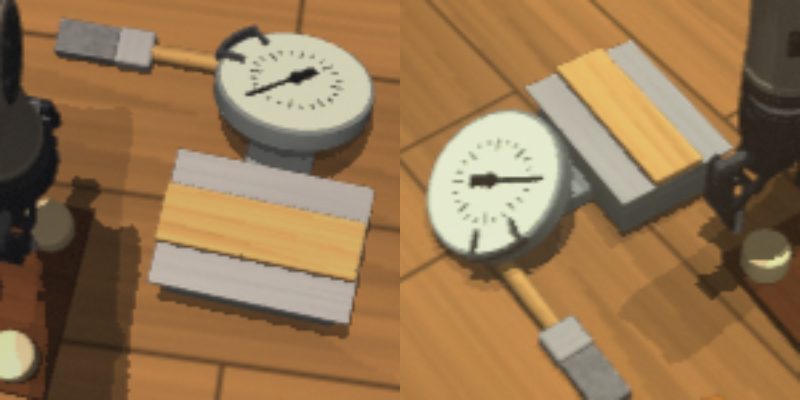

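The board lies centred and lengthwise on the pan. The needle has moved clockwise to about (542,178) in the scene crop. The gate prongs are ahead of it, at about (515,228) and (474,243). Next I'll pick the first round.

Call:
move_arm --force 30 --motion '[{"x":0,"y":0.001,"z":-0.03,"roll":0,"grip":0.08},{"x":0,"y":0,"z":-0.03,"roll":0,"grip":0.08},{"x":0,"y":0,"z":-0.0175,"roll":0,"grip":0.08},{"x":0,"y":0,"z":0,"roll":0,"grip":0.08},{"x":0,"y":0,"z":0,"roll":0,"grip":0.03},{"x":0,"y":0,"z":0,"roll":0,"grip":0.03},{"x":0,"y":0,"z":0,"roll":0,"grip":0.03},{"x":0,"y":0,"z":0,"roll":0,"grip":0.03},{"x":0,"y":0,"z":0,"roll":0,"grip":0.03}]'

```text
time_s: 11.65
position: [534.1, 242.7, 22.5]
ee_rot: [0.732, 0.681, 0.001, 0.0]
wrist_force: [-1.3, -0.7, 7.0]
gripper_width: 49.1
grasp_force: 31.6
```

Call:
move_arm --motion '[{"x":0,"y":0,"z":0.03,"roll":0,"grip":0.03},{"x":0,"y":0,"z":0.06,"roll":0,"grip":0.03},{"x":0.001,"y":-0.03,"z":0.04,"roll":0,"grip":0.03},{"x":0.001,"y":-0.06,"z":0,"roll":0,"grip":0.03},{"x":0.001,"y":-0.06,"z":0,"roll":0,"grip":0.03},{"x":0.002,"y":-0.06,"z":0,"roll":0,"grip":0.03},{"x":0.002,"y":-0.06,"z":0,"roll":0,"grip":0.03},{"x":0,"y":-0.008,"z":-0.03,"roll":0,"grip":0.03},{"x":0,"y":0,"z":0,"roll":0,"grip":0.03},{"x":0,"y":0,"z":0,"roll":0,"grip":0.03}]'

```text
time_s: 12.9
position: [540.3, -34.1, 121.2]
ee_rot: [0.732, 0.682, 0.0, -0.0]
wrist_force: [-0.3, -0.3, -0.4]
gripper_width: 48.8
grasp_force: 31.5
```

Call:
move_arm --motion '[{"x":0.0005,"y":-0.001,"z":-0.025,"roll":0,"grip":0.03},{"x":0,"y":0,"z":-0.012,"roll":0,"grip":0.03},{"x":0,"y":0,"z":-0.004,"roll":0,"grip":0.03},{"x":0,"y":0,"z":0,"roll":0,"grip":0.03},{"x":0,"y":0,"z":0,"roll":0,"grip":0.03},{"x":0,"y":0,"z":0,"roll":0,"grip":0.055},{"x":0,"y":0,"z":0,"roll":0,"grip":0.07},{"x":0,"y":0,"z":0.005,"roll":0,"grip":0.07},{"x":0,"y":0,"z":0.03,"roll":0,"grip":0.07},{"x":0,"y":0,"z":0.04,"roll":0,"grip":0.07}]'

```text
time_s: 14.15
position: [539.6, -36.6, 155.1]
ee_rot: [0.732, 0.681, -0.001, -0.001]
wrist_force: [0.3, 0.5, -0.2]
gripper_width: 70.2
grasp_force: 0.0
```

Call:
move_arm --motion '[{"x":-0.013,"y":0.057,"z":0,"roll":0,"grip":0.08},{"x":-0.013,"y":0.057,"z":0,"roll":0,"grip":0.08},{"x":-0.013,"y":0.057,"z":0,"roll":0,"grip":0.08},{"x":-0.013,"y":0.057,"z":0,"roll":0,"grip":0.08},{"x":-0.013,"y":0.057,"z":0,"roll":0,"grip":0.08},{"x":-0.013,"y":0.057,"z":-0.015,"roll":0,"grip":0.08},{"x":0,"y":0,"z":-0.04,"roll":0,"grip":0.08},{"x":0,"y":0,"z":0,"roll":0,"grip":0.08},{"x":0,"y":0,"z":0,"roll":0,"grip":0.08}]'

```text
time_s: 15.28
position: [463.8, 304.1, 101.2]
ee_rot: [0.733, 0.68, 0.001, 0.001]
wrist_force: [0.6, 0.7, 0.8]
gripper_width: 80.1
grasp_force: 0.0
```

```bash
cat >> h.py <<'E'
def dial(s):
    """needle & gate angles: rectify the dial face to an image"""
    th=np.radians(-4.1);ex=np.array([np.cos(th),np.sin(th),0]);ey=np.array([-ex[1],ex[0],0])
    c=np.array([545.2,24.7,65])+[0,0,0]; c=c+165*ex
    up=-ex*np.cos(np.pi/6)+np.array([0,0,.5]) # up slope toward pan
    n=ex*.5+np.array([0,0,np.cos(np.pi/6)])
    cw=np.cross(up,n) # clockwise seen from the face
    im=np.zeros((360,400),np.uint8);g=cv2.cvtColor(s['color'],cv2.COLOR_RGB2GRAY)
    A,Rr=np.meshgrid(np.radians(np.arange(-20,200)),np.arange(20,80,1.))
    mx=np.zeros(A.shape,np.float32);my=mx.copy()
    for i in np.ndindex(A.shape):
        p=proj(s,c+Rr[i]*(np.cos(A[i])*up+np.sin(A[i])*cw));mx[i],my[i]=p
    return cv2.remap(g,mx,my,cv2.INTER_LINEAR)  # rows r=20.., cols deg -20..199
E
python3 - <<'E'
from h import *
rows=[]
for n in('scene','top'):
    s=snapshot(n);d=dial(s).astype(int)
    print(n,'needle r28-42: ',[(int(k)-20,int(d[8:22].mean(0)[k])) for k in np.argsort(d[8:22].mean(0))[:6]])
    g=d[40:48].mean(0);print('gate r60-68',[(int(k)-20,int(g[k])) for k in np.argsort(g)[:16]])
    rows.append(cv2.resize(d.astype(np.uint8),(660,180)))
a=snapshot('scene')
rows.append(cv2.resize(cv2.cvtColor(a['color'][185:275,190:355],cv2.COLOR_RGB2GRAY),(440,240)))
rows[2]=np.pad(rows[2],((0,0),(0,220)))
cv2.imwrite('pics/g.png',np.vstack(rows));o=get_obs();print(o['time_s'],o['position'])
E
```

```text
scene needle r28-42:  [(78, 98), (79, 99), (77, 108), (80, 110), (76, 127), (81, 128)]
gate r60-68 [(143, 82), (101, 84), (102, 85), (144, 89), (142, 92), (103, 94), (100, 100), (145, 106), (104, 111), (141, 122), (146, 127), (105, 131), (99, 134), (147, 149), (140, 152), (106, 154)]
top needle r28-42:  [(83, 61), (84, 62), (82, 66), (85, 68), (86, 79), (81, 80)]
gate r60-68 [(106, 62), (105, 63), (107, 65), (104, 67), (108, 70), (109, 78), (103, 78), (143, 87), (110, 90), (142, 92), (144, 93), (102, 97), (141, 106), (145, 108), (111, 110), (101, 122)]
15.425 [464.13230853 304.74249762 101.72370745]
```

View pics/g.png

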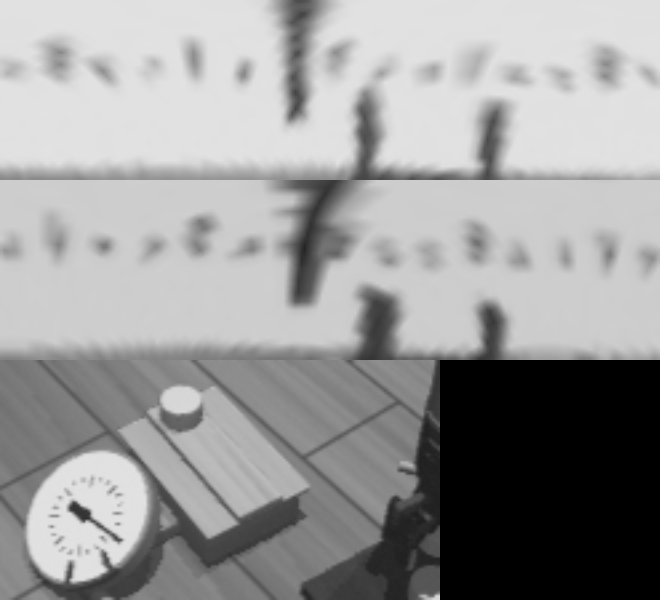

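The rectified dial (top strips) shows the needle at about 78° and the prongs at about 102° and 143°, so the gate middle is about 2.13 rad. The first cheese sits flat on the board's far end. Next is the second cheese.

Call:
move_arm --motion '[{"x":-0.0025,"y":0.001,"z":-0.03,"roll":0,"grip":0.08},{"x":0,"y":0,"z":-0.03,"roll":0,"grip":0.08},{"x":0,"y":0,"z":-0.0195,"roll":0,"grip":0.08},{"x":0,"y":0,"z":0,"roll":0,"grip":0.08},{"x":0,"y":0,"z":0,"roll":0,"grip":0.03},{"x":0,"y":0,"z":0,"roll":0,"grip":0.03},{"x":0,"y":0,"z":0,"roll":0,"grip":0.03},{"x":0,"y":0,"z":0,"roll":0,"grip":0.03},{"x":0,"y":0,"z":0,"roll":0,"grip":0.03}]'

```text
time_s: 16.55
position: [461.1, 306.9, 21.9]
ee_rot: [0.732, 0.681, 0.001, 0.0]
wrist_force: [-0.3, 0.2, 5.4]
gripper_width: 48.8
grasp_force: 31.9
```

Call:
move_arm --motion '[{"x":0,"y":0,"z":0.03,"roll":0,"grip":0.03},{"x":0,"y":0,"z":0.06,"roll":0,"grip":0.03},{"x":0.01,"y":-0.03,"z":0.04,"roll":0,"grip":0.03},{"x":0.015,"y":-0.05,"z":0,"roll":0,"grip":0.03},{"x":0.015,"y":-0.05,"z":0,"roll":0,"grip":0.03},{"x":0.015,"y":-0.05,"z":0,"roll":0,"grip":0.03},{"x":0.015,"y":-0.05,"z":0,"roll":0,"grip":0.03},{"x":0.0145,"y":-0.05,"z":0,"roll":0,"grip":0.03},{"x":0,"y":-0.0015,"z":-0.025,"roll":0,"grip":0.03},{"x":0,"y":0,"z":0,"roll":0,"grip":0.03}]'

```text
time_s: 17.8
position: [542.5, 24.6, 123.7]
ee_rot: [0.733, 0.68, -0.002, -0.002]
wrist_force: [1.1, 0.6, -0.7]
gripper_width: 48.7
grasp_force: 31.4
```

Call:
move_arm --motion '[{"x":0,"y":0,"z":0,"roll":0,"grip":0.03},{"x":0,"y":0,"z":-0.005,"roll":0,"grip":0.03}]'

```text
time_s: 18.05
position: [545.3, 26.0, 121.3]
ee_rot: [0.731, 0.682, 0.001, 0.001]
wrist_force: [0.1, -1.0, 0.1]
gripper_width: 48.5
grasp_force: 31.4
```

Call:
move_arm --motion '[{"x":0,"y":0,"z":-0.025,"roll":0,"grip":0.03},{"x":0,"y":0,"z":-0.014,"roll":0,"grip":0.03},{"x":0,"y":0,"z":-0.004,"roll":0,"grip":0.03},{"x":0,"y":0,"z":0,"roll":0,"grip":0.03},{"x":0,"y":0,"z":0,"roll":0,"grip":0.03},{"x":0,"y":0,"z":0,"roll":0,"grip":0.055},{"x":0,"y":0,"z":0,"roll":0,"grip":0.07},{"x":0,"y":0,"z":0.005,"roll":0,"grip":0.07},{"x":0,"y":0,"z":0.03,"roll":0,"grip":0.07},{"x":0,"y":0,"z":0.04,"roll":0,"grip":0.07}]'

```text
time_s: 19.3
position: [543.6, 24.9, 152.6]
ee_rot: [0.732, 0.681, -0.001, -0.001]
wrist_force: [0.4, -0.2, -0.6]
gripper_width: 69.7
grasp_force: 0.0
```

Call:
move_arm --motion '[{"x":-0.022,"y":0.05,"z":0,"roll":0,"grip":0.08},{"x":-0.03,"y":0.05,"z":0,"roll":0,"grip":0.08},{"x":-0.032,"y":0.043,"z":0,"roll":0,"grip":0.08},{"x":-0.032,"y":0.043,"z":-0.015,"roll":0,"grip":0.08},{"x":-0.032,"y":0.043,"z":-0.03,"roll":0,"grip":0.08},{"x":0,"y":0,"z":0,"roll":0,"grip":0.08},{"x":0,"y":0,"z":0,"roll":0,"grip":0.08}]'

```text
time_s: 20.18
position: [397.0, 253.5, 107.8]
ee_rot: [0.732, 0.681, 0.0, 0.001]
wrist_force: [-0.2, 0.0, 0.3]
gripper_width: 80.3
grasp_force: 0.0
```

Run:
```python
from h import *
rows=[]
for n in('scene','top'):
    s=snapshot(n);d=dial(s).astype(int)
    print(n,'needle r28-42: ',[(int(k)-20,int(d[8:22].mean(0)[k])) for k in np.argsort(d[8:22].mean(0))[:6]],'needle r48-58: ',[(int(k)-20,int(d[28:36].mean(0)[k])) for k in np.argsort(d[28:36].mean(0))[:6]])
    g=d[42:48].mean(0);print('gate r62-68',[(int(k)-20,int(g[k])) for k in np.argsort(g)[:12]])
    rows.append(cv2.resize(d.astype(np.uint8),(660,180)))
a=snapshot('scene')
rows.append(cv2.resize(cv2.cvtColor(a['color'][195:275,200:310],cv2.COLOR_RGB2GRAY),(330,240)))
b=snapshot('top')
rows[2]=np.hstack([rows[2],cv2.resize(cv2.cvtColor(b['color'][120:240,200:365],cv2.COLOR_RGB2GRAY),(330,240))])
cv2.imwrite('pics/i.png',np.vstack(rows));o=get_obs();print(o['time_s'],o['position'])
```

```text
scene needle r28-42:  [(108, 108), (109, 109), (110, 115), (107, 116), (111, 126), (106, 130)] needle r48-58:  [(105, 88), (106, 89), (104, 96), (107, 102), (103, 105), (102, 115)]
gate r62-68 [(143, 80), (101, 82), (102, 84), (142, 87), (103, 87), (144, 93), (104, 93), (100, 96), (145, 108), (105, 109), (141, 119), (99, 129)]
top needle r28-42:  [(111, 71), (112, 71), (113, 76), (110, 76), (109, 84), (114, 84)] needle r48-58:  [(109, 60), (110, 63), (108, 65), (111, 75), (107, 80), (112, 91)]
gate r62-68 [(106, 60), (105, 62), (107, 62), (104, 66), (108, 67), (143, 68), (142, 74), (144, 74), (103, 75), (109, 75), (110, 88), (145, 89)]
20.375 [397.93791162 252.70885377 108.08724493]
```

View pics/i.png

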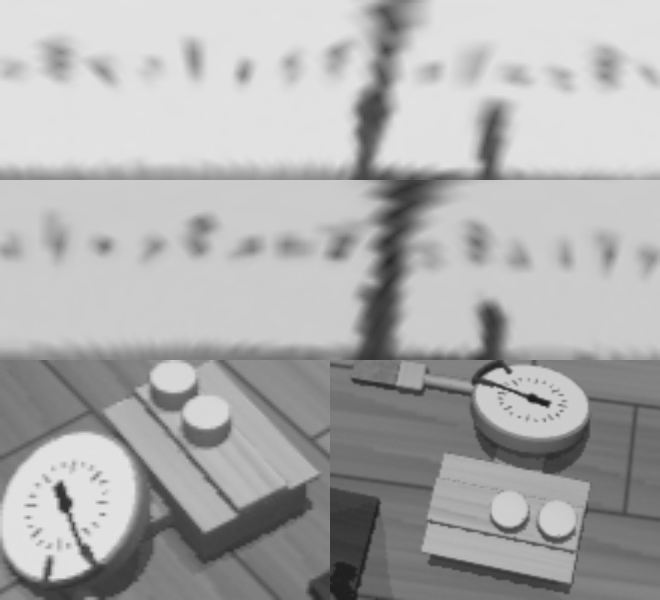

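The second cheese is on, and the needle now lies close to the first prong, so this is borderline. I'll measure it exactly, calibrating each view against the first pictures where the reading was 0.

```bash
cat >> h.py <<'E'
def face(s,img,dz=0,N=160,k=3):
    th=np.radians(-4.1);ex=np.array([np.cos(th),np.sin(th),0])
    c=np.array([545.2,24.7,65])+165*ex
    up=-ex*np.cos(np.pi/6)+np.array([0,0,.5]);n=ex*.5+np.array([0,0,np.cos(np.pi/6)])
    cw=np.cross(up,n);c=c+dz*n
    # homography from 4 points is exact apart from the lens; use full maps
    v=(np.arange(N*k)/k-N/2)
    mx=np.zeros((N*k,N*k),np.float32);my=mx.copy()
    f=210/np.tan(np.radians(s['fovy'])/2);E=np.array(s['extrinsics'])
    X,Y=np.meshgrid(v,v) # X = clockwise axis, Y down = -up
    P=c+X[...,None]*cw-Y[...,None]*up
    q=P@E[:3,:3].T+E[:3,3];u=np.stack([q[...,0],-q[...,1]],-1)/-q[...,2:]
    u=u*(1+s['k1']*(u**2).sum(-1,keepdims=True));p=(u*f+[s['cx'],s['cy']]).astype(np.float32)
    return cv2.remap(cv2.cvtColor(img,cv2.COLOR_RGB2GRAY),p[...,0],p[...,1],cv2.INTER_CUBIC),X,Y
def line(F,X,Y,a0,c,r0=22,r1=46,w=6):
    """dark line near angle a0 (deg) from centre c: refined angle, perpendicular offset"""
    a=np.radians(a0)
    for _ in range(5):
        d=np.array([np.sin(a),-np.cos(a)]);e=np.array([np.cos(a),np.sin(a)])
        t=(X-c[0])*d[0]+(Y-c[1])*d[1];o=(X-c[0])*e[0]+(Y-c[1])*e[1]
        m=(t>r0)&(t<r1)&(abs(o)<w);W=np.clip(175-F[m].astype(float),0,None)
        b,b0=np.polyfit(t[m],o[m],1,w=np.sqrt(W+1e-9));a+=np.arctan(b)
    return np.degrees(a),b0
E
python3 - <<'E'
from h import *
for n,fn in(('scene','a'),('top','b')):
    s=snapshot(n);old=cv2.imread(f'pics/{fn}.png')[:,:,::-1].copy()
    F0,X,Y=face(s,old);F1,_,_=face(s,s['color'])
    a0,o0=line(F0,X,Y,0,(0,0))
    a1,o1=line(F1,X,Y,108,(0,0),22,46)
    # axis: lines intersect
    A=np.array([[np.cos(np.radians(t)),np.sin(np.radians(t))] for t in(a0,a1)]);c=np.linalg.solve(A,[o0,o1])
    print(n,'zero',a0,o0,'now',a1,o1,'axis',c,'reading rad',np.radians(a1-a0))
    for nm,F in(('old',F0),('now',F1)):
        pr=[line(F,X,Y,g,c,56,68,6) for g in(103,143)]
        r=62;print(nm,'prong pos angles',[round(float(np.radians(x+np.degrees(np.arcsin(o/r))-a0)),3) for x,o in pr],np.round(pr,1).tolist())
    R=np.hypot(X-c[0],Y-c[1]);T=np.degrees(np.arctan2(X-c[0],-(Y-c[1])))
    for lo in(95,100,135,140):pass
    prof=[F0[(R>58)&(R<66)&(abs(T-t)<.75)].mean() for t in np.arange(92,156)]
    pr=np.clip(170-np.array(prof),0,None);tt=np.arange(92,156)
    print('centroid old prongs rel zero', [(float(np.radians((pr[k]*tt[k]).sum()/pr[k].sum()-a0))) for k in(tt<122,tt>=122)])
print(get_obs()['time_s'])
E
```

```text
scene zero 2.424890199991743 -3.2442166689163106 now 103.9577129630261 2.6520446916509046 axis [-3.32782278  1.90562017] reading rad 1.772082056058796
old prong pos angles [1.883, 2.373] [[110.3, 0.0], [134.0, 4.7]]
now prong pos angles [1.691, 2.37] [[96.3, 3.2], [133.9, 4.7]]
centroid old prongs rel zero [1.691580761986653, 2.403330886283072]
top zero 0.7284597233513124 -1.533498856471617 now 86.57013481233852 -7.345884650658236 axis [-1.44115267 -7.27269225] reading rad 1.4982198657300234
old prong pos angles [2.265, 2.851] [[130.6, -0.1], [206.3, -41.7]]
now prong pos angles [1.888, 2.306] [[105.7, 3.5], [132.8, 0.0]]
centroid old prongs rel zero [1.9269870042221198, nan]
20.475<stdin>:17: RuntimeWarning: invalid value encountered in scalar divide
```

Run:
```python
from h import *
s=snapshot('scene');old=cv2.imread('pics/a.png')[:,:,::-1].copy()
F0,_,_=face(s,old,k=5);F1,X,Y=face(s,s['color'],k=5)
D=np.clip(F0.astype(int)-F1,0,255)
c=(-3.3,1.9)
R=np.hypot(X-c[0],Y-c[1]);T=np.degrees(np.arctan2(X-c[0],-(Y-c[1])))
for r in range(24,66,4):
    m=(abs(R-r)<2)&(T>90)&(T<120);w=np.clip(D[m]-15,0,None);print(r,w.sum(),((w*T[m]).sum()/max(w.sum(),1)).round(1))
for r in range(50,72,3):
    m=(abs(R-r)<1.5)&(T>90)&(T<120);w=np.clip(165-F0[m].astype(int),0,None);print('prong',r,w.sum(),((w*T[m]).sum()/max(w.sum(),1)).round(1))
cv2.imwrite('pics/j.png',np.hstack([F0[350:750,380:780],F1[350:750,380:780]]))
```

```text
24 48401 103.4
28 67620 103.9
32 61794 104.8
36 58977 104.3
40 53048 104.1
44 38242 103.0
48 43775 104.7
52 46558 103.9
56 53383 103.7
60 55297 104.3
64 25581 103.6
prong 50 0 0.0
prong 53 5129 99.2
prong 56 16717 99.0
prong 59 32807 98.9
prong 62 28926 99.3
prong 65 37342 99.7
prong 68 47347 99.9
prong 71 35015 100.1
```

View pics/j.png

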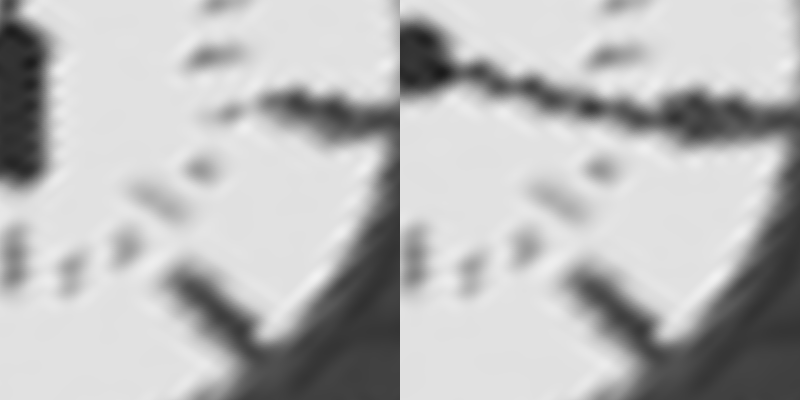

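Needle centre line is at about 104° and the first prong's at about 99° at the same radius, so the needle lies just inside. I'll cross-check from the top view with the same differencing, plus cheese flatness and position.

Run:
```python
from h import *
for n,f in(('scene','a'),('top','b')):
    s=snapshot(n);old=cv2.imread(f'pics/{f}.png')[:,:,::-1].copy()
    for dz in(0,3):
        F0,_,_=face(s,old,dz,k=5);F1,X,Y=face(s,s['color'],dz,k=5)
        D=np.clip(F0.astype(int)-F1,0,255)  # new dark
        E=np.clip(F1.astype(int)-F0,0,255)  # old needle gone
        # perpendicular line fits of both needles (robust, unmasked by print)
        def fit(D,a0,c=(0,0),r0=20,r1=48):
            a=np.radians(a0)
            for _ in range(8):
                d=np.array([np.sin(a),-np.cos(a)]);e=np.array([np.cos(a),np.sin(a)])
                t=X*d[0]+Y*d[1];o=X*e[0]+Y*e[1];m=(t>r0)&(t<r1)&(abs(o)<9);w=np.clip(D[m]-25,0,None)
                b,b0=np.polyfit(t[m],o[m],1,w=np.sqrt(w+1e-9));a+=np.arctan(b)
            return np.degrees(a),b0
        a0,o0=fit(E,2);a1,o1=fit(D,105)
        A=np.array([[np.cos(np.radians(t)),np.sin(np.radians(t))] for t in(a0,a1)]);c=np.linalg.solve(A,[o0,o1])
        R=np.hypot(X-c[0],Y-c[1]);T=np.degrees(np.arctan2(X-c[0],-(Y-c[1])))
        P=[]
        for lo,hi in((85,122),(122,160)):
            m=(R>55)&(R<66)&(T>lo)&(T<hi);w=np.clip(150-F0[m].astype(int),0,None);P.append((w*T[m]).sum()/w.sum())
        print(n,dz,'a0 %.1f a1 %.1f reading %.3f'%(a0,a1,np.radians(a1-a0)),'c',c.round(1),'prongs',np.round(P,1),'spacing %.3f'%np.radians(P[1]-P[0]),'inside by %.3f'%np.radians(a1-P[0]))
```

```text
scene 0 a0 -0.2 a1 104.8 reading 1.833 c [-2.2  1.7] prongs [ 99.5 141. ] spacing 0.725 inside by 0.091
scene 3 a0 -0.3 a1 104.2 reading 1.822 c [0.1 1.5] prongs [ 99.2 140.8] spacing 0.726 inside by 0.086
top 0 a0 0.9 a1 104.5 reading 1.807 c [-1.6  4.2] prongs [101.8 139.9] spacing 0.665 inside by 0.046
top 3 a0 0.1 a1 104.5 reading 1.822 c [-1.2  0.5] prongs [101.8 140.3] spacing 0.671 inside by 0.046
```

Both views agree. The reading is 1.82 ± 0.02 and the gate middle is 2.10, so the needle is 0.28 from the middle and inside the 0.35 limit. A third cheese isn't needed and should stay on the plank. The arm is clear, hovering above the plank, so I'm handing in.

```bash
python3 -c "
from station import *
o=get_obs();print(o['time_s'],o['position'],o['wrist_force']);print(finish_job())"
```

```text
20.625 [396.77016876 253.45980613 107.48330617] [-0.10360472 -0.32450161 -0.31009899]
the job is handed in; nothing more can be done
None
```

I handed the job in at 20.6 s: the board is centred lengthwise on the pan with two round cheeses flat on it, and the needle reads about 1.82 rad, just inside the gate (about 1.75 to 2.45 rad) by roughly 0.07 rad. The two spare rounds and the drum stayed on the plank, and no verdict came back.

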